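Lids back on the donabe and the covered bowl

TASK

Put each of the two stoneware lids on the vessel it belongs to: the large lid on the donabe (the clay pot with two ears) and the small lid on the smaller of the two bowls. Set each lid down gently, without dropping it, so that it sits level and fully seated in the mouth, and leave the pot and the bowl standing where they are.

Things in the scene. Friction and masses are not known exactly. Their poses are not given: they have to be found in the camera images.
- donabe: One-person clay pot (donabe), beige stoneware, standing open and empty on the table, loose, about 0.95 kg. 75 mm high, 156 mm across the rim, mouth 142 mm, two ear handles below the rim at its +y and -y sides reaching 103 mm from the axis. Origin: centre of its underside; z up along its axis, rim at z = 75 mm.
- donabe_lid: Larger of the two round stoneware lids, 156 mm wide, 70 mm high, 0.36-0.6 kg, lying knob up. Tapered plug below, 10 mm deep, 116 to 128 mm wide, drops into the mouth until the flange lies on the rim: its origin is then 65 mm above the donabe's. Dome up to z = 38; grip the upright round knob, 32 mm wide, z = 38 to 70. Origin: centre of the plug's underside (on the table); z up.
- bowl: Smaller of the two open beige stoneware bowls, standing empty on the table, loose, about 0.26 kg. 60 mm high, 104 mm across the rim, mouth 96 mm. (The other bowl, 130 mm across and 50 mm high, has no lid.) Origin: centre of its underside; z up along its axis, rim at z = 60 mm.
- bowl_lid: Smaller of the two round stoneware lids, 108 mm wide, 60 mm high, 0.1-0.17 kg, lying knob up. Tapered plug below, 9 mm deep, 72 to 86 mm wide, drops into the mouth until the flange lies on the rim: its origin is then 51 mm above the bowl's. Dome up to z = 29; grip the upright round knob, 26 mm wide, z = 29 to 60. Origin: centre of the plug's underside (on the table); z up.
Mind the look-alikes: they are no part of the job. What is shaped like the bowl_lid but purple or yellow is not meant.

How it is judged:
At the end, for the whole second after the job is handed in: The large lid sits on the donabe and the small lid on the smaller bowl, each centred within 12 mm, within 5 mm of its seated height, level within about 6 degrees and at rest; pot and bowl upright (horizontal distance between donabe_lid and donabe below 0.012 m and z of donabe_lid in the frame of donabe between 0.06 and 0.07 m and angle between each of donabe_lid, donabe, bowl_lid, bowl's own z axis and vertical below 0.1 rad and horizontal distance between bowl_lid and bowl below 0.012 m and z of bowl_lid in the frame of bowl between 0.046 and 0.056 m and linear speed of each of donabe_lid, bowl_lid below 0.02 m/s); the robot touches nothing.
It fails at once if a lid is dropped (falls freely, faster than 0.7 m/s, from about 25 mm or more) ((linear speed of donabe_lid above 0.7 m/s and contact force between the fingers and donabe_lid below 0.1 N) or (linear speed of bowl_lid above 0.7 m/s and contact force between the fingers and bowl_lid below 0.1 N)).
It fails at once if the donabe or the small bowl is shifted by more than 40 mm (distance of any of donabe, bowl from where it was at the start of the episode above 0.04 m).
It also fails if it takes over 62 s, if anything falls off the work surface, if the arm or the gripper's body presses on something with over 40 N, if the wrist force passes 120 N, or if a joint passes its speed limit or range.

ROBOT

A 6-joint arm with a two-finger parallel gripper is mounted at the origin on the work surface. World frame = base frame: x ahead of the robot, y to its left, z up, the work surface at z = 0. Lengths are in m, angles in rad, forces in N, time in s.
With the tool pointing down it reaches from about 0.25 to 0.775 m from the base axis. Payload 4 kg.
Tool frame: the origin (TCP) lies at the very end of the fingers, on their centre line; the grasp point (between the pads) lies 19 mm behind it; x points along the fingers, y is the direction in which the jaws open and shut, and the axes are right-handed (so a half turn about x gives the same grasp; the last joint's range is limited). The gripper opens to 85 mm and grips with 20 to 120 N. Pads are 22 mm wide; open, the fingers measure 114 mm over their backs; the gripper's body (76 mm by 85 mm) begins 54 mm behind the grasp point. The pads swing forward as they close: fully open they stand 13 mm farther back than shut.
Start: joints at [-1.445, 0.087, 1.371, -0, 1.684, -0.103], TCP at [0.125, -0.536, 0.231] pointing down, gripper open.
Joint ranges: [-3.1, 3.1], [-0.76, 2.03], [0.27, 2.55], [-1.08, 4.22], [0.17, 2.65], [-2.57, 2.57]. Speed limits (rad/s): [2.79, 2.79, 3.14, 3.14, 3.14, 3.14].

INTERFACE

Orientations are given as a rotation vector (axis times angle).
In Python, from workcell import manip gives the robot as it stands.
- The arm moves only by the shell command python3 -m crank 'ROWS' [OPENING]. ROWS is text: rows parted by semicolons, each of 6 numbers parted by spaces: the shift along the tool's x, y, z scaled (see below), then the turn, a rotation vector about the tool's x, y, z scaled (see below). In form: dx dy dz ax ay az; .... A call has 1 to 5 rows; each row is the pose to reach, as a shift and turn from the pose commanded when the call began, along the tool's axes at that moment; what a row does not reach only later rows make up. The controller multiplies each number of a shift by 400 mm and each number of a turn by 30 degrees. A row lasts 1/10 s, in which the tool goes at most 50 mm and 8.59 degrees, less where a joint would pass 70% of its speed; a pose out of reach is approached as far as the arm can. A call with a number of a shift or a turn outside -1 to 1 is refused whole. A call with a gripper value outside its range is refused whole. OPENING is the opening, from -1 (shut) to 1 (fully open), so that 0 is half open, set as the call begins (- or left out, the last holds). The fingers move at their own pace and stop on an object; the grip force is fixed at half the most. Time passes only in rows, so rows that repeat a pose let the fingers close. It gives the time, the measured TCP pose, the force and the opening at its end, in the units of the state.
- manip.sense(): the state, without advancing time (a new reading comes with each control period).
- manip.get_image(name): name is "scene" or "top" or "wrist"; returns the picture (384x512x3 uint8, blue, green, red); there is no depth.
- manip.get_calibration(name): a dict with "fx", "fy", "cx", "cy" (pixels), "xyz" and "orientation" of the camera in the world; the wrist camera has in their place "mount" (4x4, takes a point from camera to tool coordinates, whose origin is the TCP and whose axes are the tool frame's). Camera axes: x right, y down, z forward; pixel columns grow to the right and rows downward; lengths in m; the calibration is good to about 2 mm. A picture is of the moment at which its call begins: read the wrist's pose just before it. get_calibration takes no time and is no camera call.
- manip.sign_off(): hands the job in, once; it reports no verdict.
The state is a dict: "clock": time; "q": joint angles; "qvel": joint speeds; "tau": joint torques, N m; "ee_pos": TCP position; "tcp_rot": TCP orientation; "wrist_force": force on the tool from outside, world axes, zero at the start; "moment": the same for the moment, N m; "width": opening from 0.0 (shut) to 1.0 (fully open).
Only numpy, scipy, OpenCV 4.12 (cv2) and the standard library are available. Lean on these libraries where they do the work, as an engineer would, in place of code of your own. Each camera call takes 0.05 s, during which the arm holds its last target.

## Working session

There is one attempt and no reset: what is moved stays moved. The work goes in short steps, Python scripts to look and compute and a shell command to move; the robot and the scene stay as the last step left them, time stands still between calls to the robot, and variables do not carry over. Pictures are saved under pics/ and viewed, and the job is handed in when it is done.

```bash
mkdir -p pics; ls; python3 - <<'E'
from workcell import manip
import cv2
print(manip.sense())
for n in("scene","top","wrist"):
    print(n,manip.get_calibration(n))
for n in("scene","top"):
    cv2.imwrite(f"pics/{n}0.png",manip.get_image(n))
E
```

```text
pics
{'clock': 0.0, 'q': array([-1.44509000e+00,  8.79896930e-02,  1.37230002e+00, -1.12762811e-05,
        1.68359111e+00, -1.03097822e-01]), 'qvel': array([-0.001563  , -0.00019734, -0.00087352,  0.00032949,  0.00043678,
        0.00131806]), 'tau': array([-2.53211183e-04, -3.51874173e+01, -3.13269317e+01, -1.57115746e-04,
        1.08272099e-02,  1.39636987e-05]), 'ee_pos': array([ 0.12467627, -0.53516141,  0.23009695]), 'tcp_rot': array([ 2.10121022,  0.24385973, -2.10128862]), 'wrist_force': array([-0.1987157 ,  0.32772342, -1.12408536]), 'moment': array([ 0.02681261, -0.00720426, -0.01691762]), 'width': 1.004196816217519}
scene {'fx': 347.0657717865541, 'fy': 347.0657717865541, 'cx': 254.03131048406001, 'cy': 191.23211663631116, 'xyz': array([ 1.14607247, -0.0836491 ,  0.54258906]), 'orientation': array([-1.75937453, -1.4411999 ,  0.76874886])}
top {'fx': 490.492524001797, 'fy': 490.492524001797, 'cx': 257.43466314483436, 'cy': 192.5444242250934, 'xyz': array([0.33884612, 0.05056753, 1.58564743]), 'orientation': array([-2.1723255 ,  2.18490604, -0.07231816])}
wrist {'fx': 324.0330007976859, 'fy': 324.0330007976859, 'cx': 258.16502073791037, 'cy': 188.56749831957205, 'mount': array([[-3.51279122e-04, -2.73744615e-01,  9.61802351e-01,
        -1.43044537e-01],
       [ 9.99999936e-01, -3.68341147e-05,  3.54746439e-04,
         1.16877789e-05],
       [-6.16827893e-05,  9.61802414e-01,  2.73744611e-01,
        -7.11703415e-02],
       [ 0.00000000e+00,  0.00000000e+00,  0.00000000e+00,
         1.00000000e+00]])}
```

View pics/top0.png

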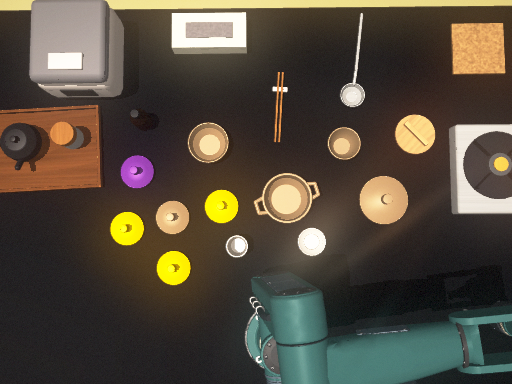

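View pics/scene0.png

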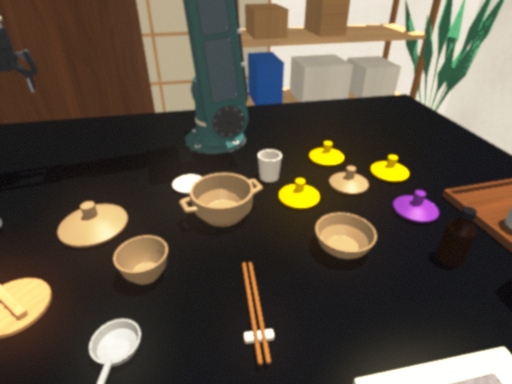

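Top view: large lid ≈(384,200), donabe ≈(287,198), small bowl ≈(344,143), big bowl ≈(208,142), beige small lid ≈(172,217) between yellow and purple decoys. Enlarging to measure.

```bash
cat > h.py <<'E'
import numpy as np, cv2
from scipy.spatial.transform import Rotation as R
from workcell import manip
def cam(n, s=None):
    c=manip.get_calibration(n); K=np.array([[c['fx'],0,c['cx']],[0,c['fy'],c['cy']],[0,0,1.]])
    if n=='wrist':
        s=s or manip.sense(); Rt=R.from_rotvec(s['tcp_rot']).as_matrix(); M=np.array(c['mount'])
        return K,Rt@M[:3,:3],s['ee_pos']+Rt@M[:3,3]
    return K,R.from_rotvec(c['orientation']).as_matrix(),np.array(c['xyz'])
def p2w(C,u,v,z):
    K,Rc,t=C; d=Rc@np.linalg.inv(K)@[u,v,1]; return t+d*(z-t[2])/d[2]
def w2p(C,p):
    K,Rc,t=C; q=(np.atleast_2d(p)-t)@Rc; return np.c_[K[0,0]*q[:,0]/q[:,2]+K[0,2],K[1,1]*q[:,1]/q[:,2]+K[1,2]]
def circ(C,x,y,z,r,n=72):
    a=np.linspace(0,2*np.pi,n); return w2p(C,np.c_[x+r*np.cos(a),y+r*np.sin(a),0*a+z])
def crop(im,u,v,w,h,s,over=[]):
    o=cv2.resize(im[v:v+h,u:u+w],None,fx=s,fy=s,interpolation=cv2.INTER_CUBIC)
    for P,col in over:
        cv2.polylines(o,[np.round((P+.5-[u,v])*s-.5).astype(int)],False,col,1)
    return o
def delta(s,p,yaw=None):
    "shift in tool axes and units from pose s to world p"
    return R.from_rotvec(s['tcp_rot']).inv().apply(np.array(p)-s['ee_pos'])/.4
E
python3 - <<'E'
from h import *
im=cv2.imread('pics/top0.png');C=cam('top')
g={}
for n,u,v,z in(('dlid',384,200,.012),('don',287,197,.075),('bowl',344,143,.06),('slid',172.5,217.5,.011),('big',208,142,.05),('dknob',387,199,.07),('sknob',172.5,217,.06)):
    g[n]=p2w(C,u,v,z); print(n,g[n].round(4))
G=(0,255,0);B=(255,0,0)
o=[(circ(C,*g['dlid'],.078),G),(circ(C,*g['don'],.078),G),(circ(C,*g['bowl'],.052),G),(circ(C,*g['slid'],.054),G),(circ(C,*g['dlid'][:2],.07,.016),B),(circ(C,*g['slid'][:2],.06,.013),B),(circ(C,*g['don'][:2],.075,.071),B)]
cv2.imwrite('pics/t1.png',crop(im,240,110,180,130,4.4,o))
cv2.imwrite('pics/t2.png',crop(im,100,110,150,150,4,o))
E
```

```text
dlid [ 0.4313 -0.3412  0.012 ]
don [ 0.4387 -0.0272  0.075 ]
bowl [ 0.6084 -0.2085  0.06  ]
slid [0.3791 0.3378 0.011 ]
big [0.6164 0.2199 0.05  ]
dknob [ 0.4309 -0.3361  0.07  ]
sknob [0.3794 0.3289 0.06  ]
```

View pics/t1.png

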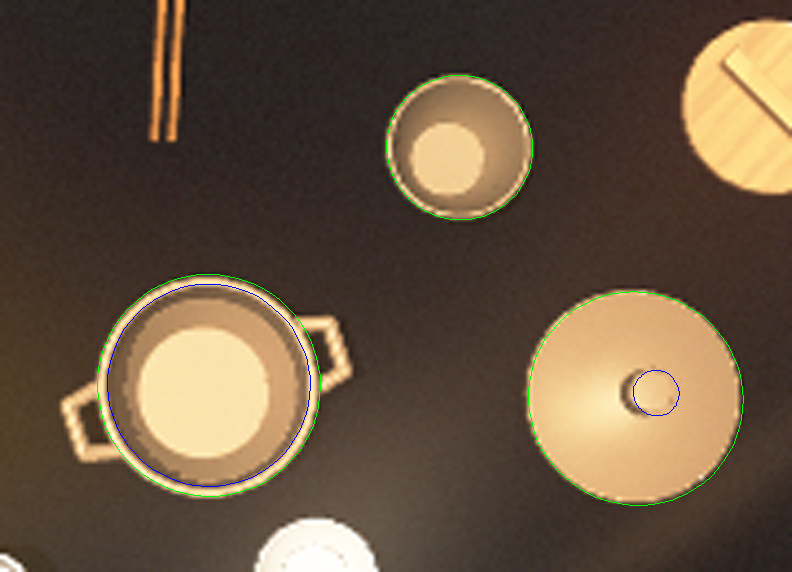

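View pics/t2.png

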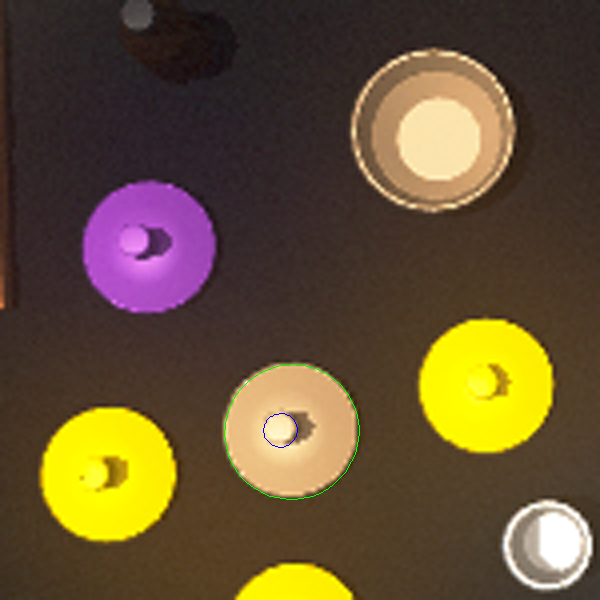

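```bash
python3 - <<'E'
from h import *
s=manip.sense();print(R.from_rotvec(s['tcp_rot']).as_matrix().round(3))
print(delta(s,[.4313,-.3412,.12]))
E
```

```text
[[-0.     0.227 -0.974]
 [ 0.002 -0.974 -0.227]
 [-1.    -0.002 -0.   ]]
[ 0.27639546 -0.29797936 -0.85649505]
```

```bash
python3 -m crank '0.03 -0.04 -0.11 0 0 0;0.07 -0.07 -0.22 0 0 0;0.1 -0.11 -0.33 0 0 0;0.14 -0.15 -0.43 0 0 0;0.17 -0.19 -0.53 0 0 0'; python3 -m crank '0.03 -0.04 -0.1 0 0 0;0.07 -0.07 -0.21 0 0 0;0.1 -0.1 -0.3 0 0 0;0.106 -0.108 -0.326 0 0 0;0.106 -0.108 -0.326 0 0 0'
python3 - <<'E'
from h import *
s=manip.sense();print(s['clock'],s['ee_pos'],s['q'])
im=manip.get_image('wrist');C=cam('wrist',s)
G=(0,255,0);B=(255,0,0)
o=[(circ(C,.4313,-.3412,.010,.078),G),(circ(C,.4313,-.3412,.07,.016),B)]
cv2.imwrite('pics/w1.png',crop(im,0,0,512,384,1.5,o))
print(delta(s,[.4313,-.3412,.042]))
E
```

```text
clock: 0.6
ee_pos: [0.3149, -0.4118, 0.1618]
tcp_rot: [2.1, 0.243, -2.102]
wrist_force: [0.4, -0.0, -0.5]
width: 0.996
clock: 1.1
ee_pos: [0.4316, -0.3407, 0.1197]
tcp_rot: [2.097, 0.246, -2.101]
wrist_force: [-0.2, -0.2, -0.6]
width: 0.998
1.1 [ 0.43164244 -0.34065117  0.1197102 ] [-7.71013461e-01  1.37106061e-01  1.53940812e+00 -3.75272793e-04
  1.46750636e+00  5.68099446e-01]
[0.19427468 0.00149737 0.00083344]
```

View pics/w1.png

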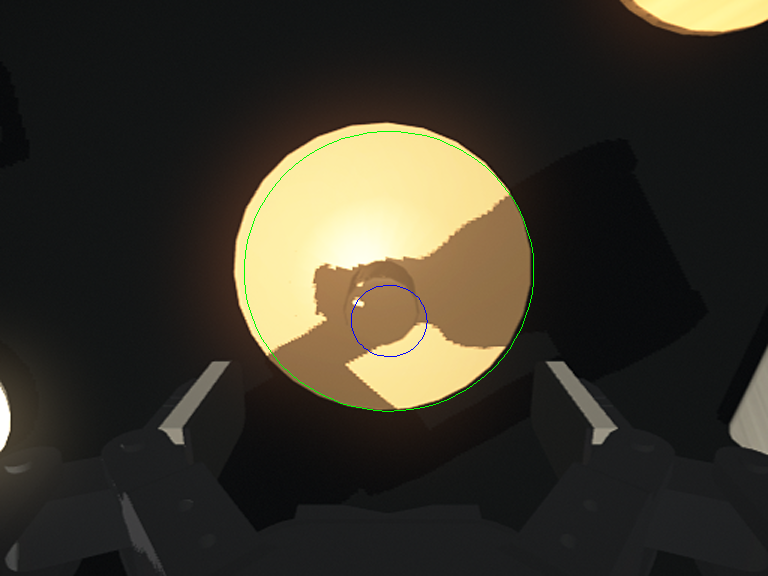

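```bash
python3 - <<'E'
from h import *
im=manip.get_image('wrist');s=manip.sense();C=cam('wrist',s)
G=(0,255,0);B=(255,0,0)
p=(.4313,-.3412)
im=cv2.convertScaleAbs(im,alpha=1,beta=0)
cv2.imwrite('pics/w2.png',crop(im,140,70,240,210,3.2,[(circ(C,*p,.070,.016),B),(circ(C,*p,.02,.078),G),(circ(C,*p,.01,.078),G)]))
E
```

```text
(no output)
```

View pics/w2.png

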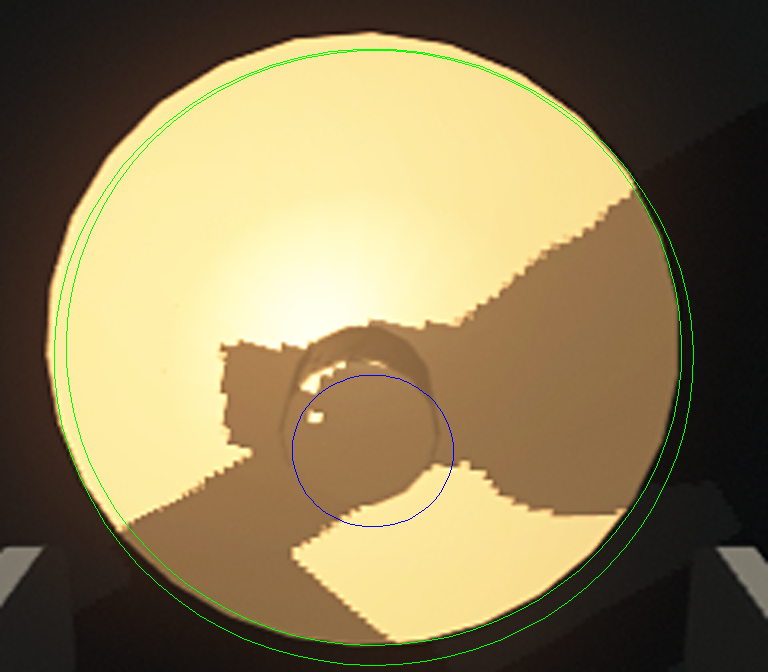

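The lid outline in the wrist view sits about 2–4 mm up/left of my top-view estimate: flange edge is nearer z=20 mm. Grasp at (0.433,-0.339).

```bash
python3 - <<'E'
from h import *
s=manip.sense();print(delta(s,[.433,-.339,.042]))
E
```

```text
[ 0.19783277 -0.00756061 -0.00823435]
```

```bash
python3 -m crank '0.06 -0.004 -0.006 0 0 0;0.12 -0.004 -0.006 0 0 0;0.16 -0.004 -0.006 0 0 0;0.194 -0.004 -0.006 0 0 0;0.194 -0.004 -0.006 0 0 0'; python3 -m crank '0 0 0 0 0 0;0 0 0 0 0 0;0 0 0 0 0 0;0 0 0 0 0 0;0 0 0 0 0 0' -1; python3 -m crank '0 0 0 0 0 0;0 0 0 0 0 0;0 0 0 0 0 0' -1;
```

```text
clock: 1.7
ee_pos: [0.4312, -0.34, 0.0417]
tcp_rot: [2.1, 0.242, -2.105]
wrist_force: [-0.4, 0.6, -0.0]
width: 1.0
clock: 2.2
ee_pos: [0.4336, -0.3396, 0.0447]
tcp_rot: [2.101, 0.242, -2.099]
wrist_force: [-0.6, 2.8, 5.4]
width: 0.352
clock: 2.5
ee_pos: [0.4336, -0.3395, 0.0447]
tcp_rot: [2.101, 0.241, -2.099]
wrist_force: [-1.1, 3.4, 6.3]
width: 0.355
```

Gripped (30 mm); the pads lightly press the dome (6 N). Lift.

```bash
python3 -m crank '-0.02 0 0 0 0 0;-0.05 0 0 0 0 0;-0.1 0 0 0 0 0;-0.16 0 0 0 0 0;-0.22 0 0 0 0 0'; python3 -m crank '-0.06 0 0 0 0 0;-0.1 0 0 0 0 0;-0.1 0 0 0 0 0'
python3 - <<'E'
from h import *
s=manip.sense();print(s['clock'],s['ee_pos'],s['wrist_force'],s['moment'],s['width'])
im=manip.get_image('wrist');cv2.imwrite('pics/w3.png',im)
cv2.imwrite('pics/s3.png',manip.get_image('scene'))
print(delta(s,[.4387,-.0272,.17]))
E
```

```text
clock: 3.0
ee_pos: [0.4327, -0.3395, 0.1315]
tcp_rot: [2.099, 0.242, -2.102]
wrist_force: [1.1, -1.3, -5.5]
width: 0.351
clock: 3.3
ee_pos: [0.4343, -0.3411, 0.1747]
tcp_rot: [2.102, 0.235, -2.094]
wrist_force: [1.3, -0.1, -4.8]
width: 0.351
3.3 [ 0.43430618 -0.34110688  0.1746938 ] [ 1.29356857 -0.10480625 -4.8191948 ] [-0.01595016 -0.01996149  0.01575238] 0.3505341372671809
[ 0.00802157 -0.76188912 -0.18862273]
```

View pics/w3.png

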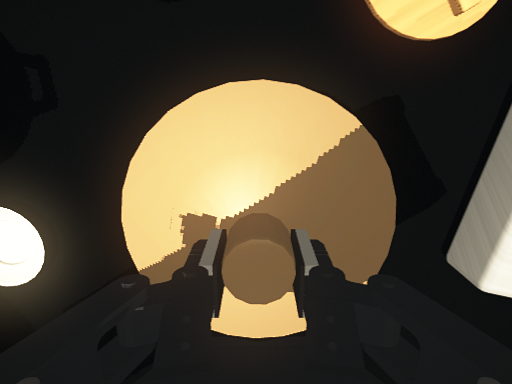

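View pics/s3.png

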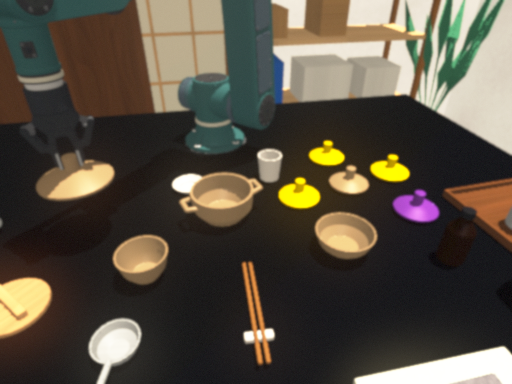

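```bash
python3 - <<'E'
from h import *
im=cv2.imread('pics/w3.png');s=manip.sense();C=cam('wrist',s)
t=s['ee_pos'];Rt=R.from_rotvec(s['tcp_rot']).as_matrix();o=[]
for dz,c in((0,(0,255,0)),(-.003,(255,0,0))):
  p=t+Rt[:,2]*dz
  o+=[(circ(C,p[0],p[1],.13+.018,.078),c),(circ(C,p[0],p[1],.13+.07,.016),c)]
cv2.imwrite('pics/w4.png',crop(im,110,60,300,290,2,o))
E
```

```text
(no output)
```

View pics/w4.png

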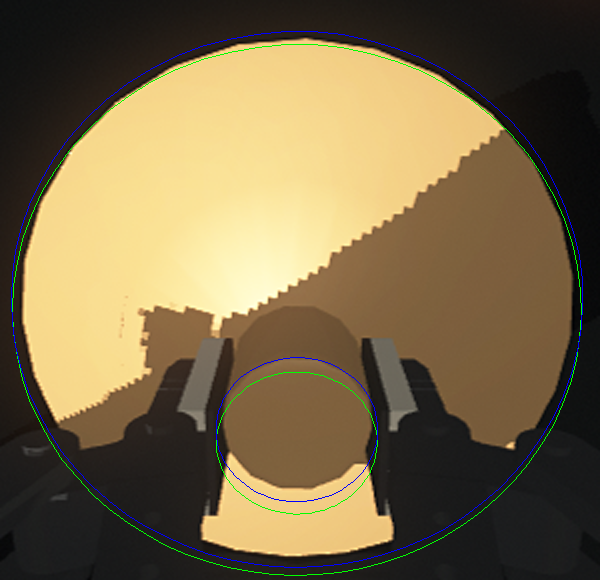

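```bash
python3 -m crank '0 -0.03 -0.01 0 0 0;0 -0.1 -0.024 0 0 0;0 -0.19 -0.046 0 0 0;0 -0.28 -0.068 0 0 0;0 -0.37 -0.09 0 0 0'; python3 -m crank '0 -0.09 -0.022 0 0 0;0 -0.18 -0.044 0 0 0;0 -0.27 -0.065 0 0 0;0 -0.34 -0.083 0 0 0;0 -0.38 -0.092 0 0 0'; python3 -m crank '0 -0.01 -0.002 0 0 0;0 -0.01 -0.002 0 0 0;0 -0.01 -0.002 0 0 0'
python3 - <<'E'
from h import *
s=manip.sense();print(s['clock'],s['ee_pos'],s['q'])
im=manip.get_image('wrist');cv2.imwrite('pics/w5.png',im)
cv2.imwrite('pics/s5.png',manip.get_image('scene'));cv2.imwrite('pics/t5.png',manip.get_image('top'))
C=cam('wrist',s);o=[(circ(C,.4387,-.0272,.075,.078),(0,255,0))]
cv2.imwrite('pics/w5.png',crop(im,0,0,512,384,1.5,o))
E
```

```text
clock: 3.9
ee_pos: [0.4335, -0.1848, 0.1694]
tcp_rot: [2.099, 0.244, -2.104]
wrist_force: [1.8, 0.7, -6.0]
width: 0.354
clock: 4.4
ee_pos: [0.4344, -0.0278, 0.1696]
tcp_rot: [2.097, 0.247, -2.103]
wrist_force: [0.3, -0.7, -4.6]
width: 0.351
clock: 4.7
ee_pos: [0.4355, -0.0275, 0.1707]
tcp_rot: [2.099, 0.24, -2.102]
wrist_force: [0.0, -0.3, -6.4]
width: 0.353
4.7 [ 0.43545324 -0.02750388  0.17066564] [-1.92604062e-01 -1.49074543e-01  1.72078084e+00 -7.47612881e-04
  1.57098038e+00  1.14984195e+00]
```

View pics/w5.png

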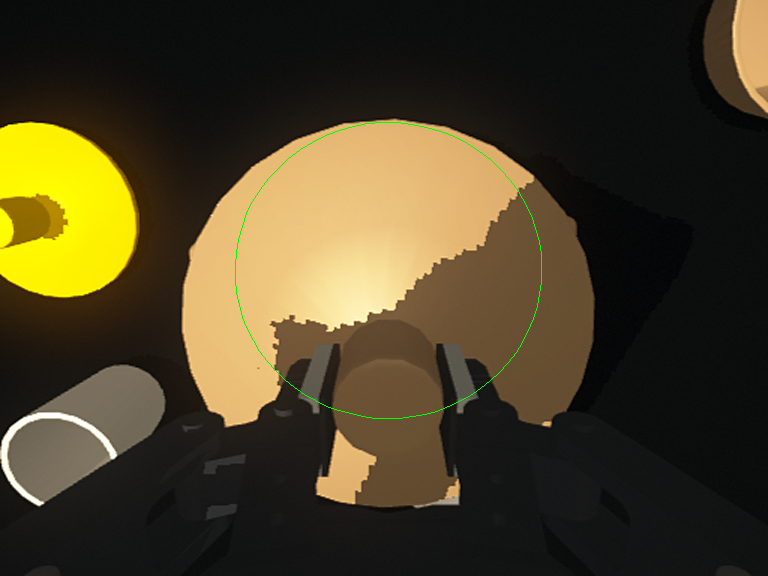

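View pics/s5.png

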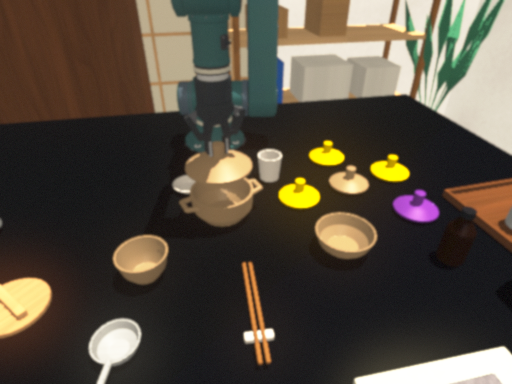

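View pics/t5.png

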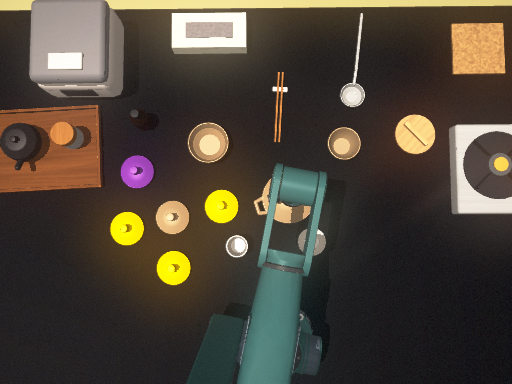

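```bash
python3 - <<'E'
from h import *
C=cam('scene');im=cv2.imread('pics/s5.png')
G=(0,255,0);B=(255,0,0)
o=[(circ(C,.4387,-.0272,.075,.078),G),(circ(C,.4387,-.0272,.125+.014,.078),B)]
cv2.imwrite('pics/s5c.png',crop(im,165,130,120,110,6,o))
im=cv2.imread('pics/s3.png')
cv2.imwrite('pics/s3c.png',crop(im,165,150,120,90,6,o[:1]))
E
```

```text
(no output)
```

View pics/s5c.png

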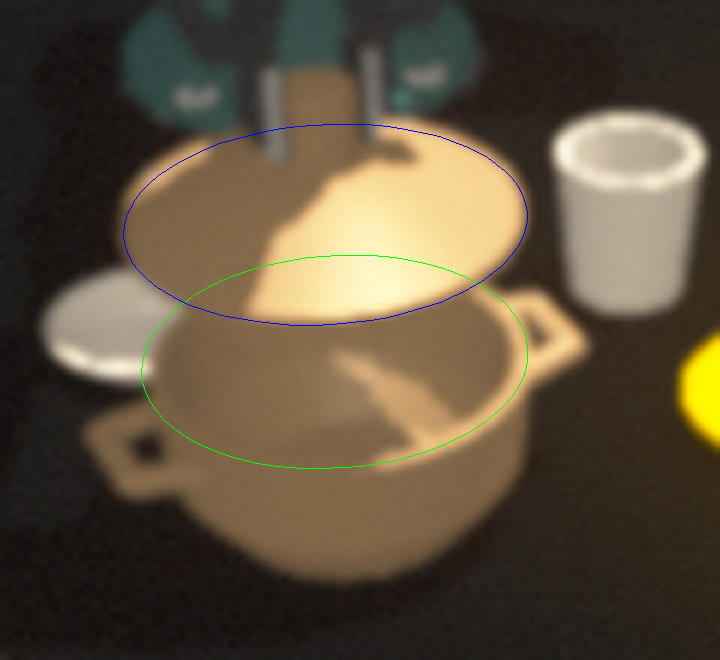

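View pics/s3c.png

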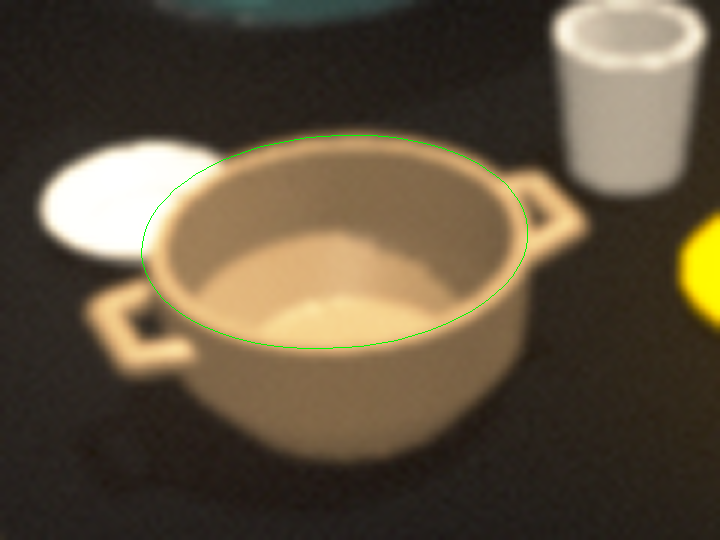

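Lid projects well above the pot (scene view: lid ellipse matches, pot rim ~1 mm to the right of prediction). Lower with 1 mm correction.

```bash
python3 -m crank '0.03 -0.003 0 0 0 0;0.065 -0.003 0 0 0 0;0.1 -0.003 0 0 0 0;0.125 -0.003 0 0 0 0;0.135 -0.003 0 0 0 0'; python3 -m crank '0.003 0 0 0 0 0;0.006 0 0 0 0 0;0.009 0 0 0 0 0'
```

```text
clock: 5.35
ee_pos: [0.4343, -0.0257, 0.1149]
tcp_rot: [2.097, 0.242, -2.105]
wrist_force: [-0.3, 0.8, -5.1]
width: 0.352
clock: 5.65
ee_pos: [0.4362, -0.026, 0.1144]
tcp_rot: [2.102, 0.241, -2.098]
wrist_force: [0.3, 0.5, -4.8]
width: 0.349
```

```bash
python3 -m crank '0.003 0 0 0 0 0;0.006 0 0 0 0 0;0.006 0 0 0 0 0';python3 -m crank '0.003 0 0 0 0 0;0.006 0 0 0 0 0;0.006 0 0 0 0 0'
```

```text
clock: 5.95
ee_pos: [0.4356, -0.0259, 0.1113]
tcp_rot: [2.1, 0.241, -2.1]
wrist_force: [0.5, 0.1, -5.5]
width: 0.353
clock: 6.25
ee_pos: [0.4359, -0.026, 0.1103]
tcp_rot: [2.101, 0.241, -2.099]
wrist_force: [-3.6, 0.9, 4.1]
width: 0.36
```

```bash
python3 -m crank '0.003 0 0 0 0 0;0.003 0 0 0 0 0'
python3 - <<'E'
from h import *
im=manip.get_image('scene');C=cam('scene')
print(manip.sense()['moment'])
o=[(circ(C,.4387,-.0272,.075,.078),(0,255,0))]
cv2.imwrite('pics/s6.png',crop(im,165,130,120,110,5,o))
E
```

```text
clock: 6.45
ee_pos: [0.4359, -0.026, 0.1102]
tcp_rot: [2.101, 0.241, -2.099]
wrist_force: [-6.0, -0.8, 9.8]
width: 0.356
[ 0.27479741  1.14803832 -0.00542197]
```

View pics/s6.png

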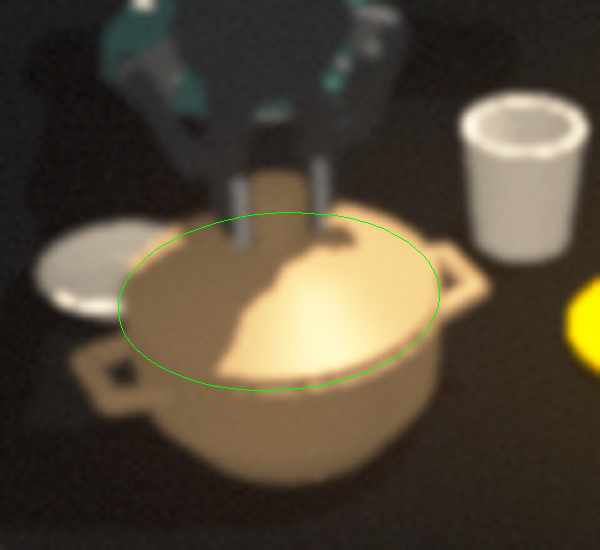

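Contact at the expected seated height, one-sided by a mm or so at the robot side. Release and look.

```bash
python3 -m crank '-0.003 0 0 0 0 0;-0.003 0 0 0 0 0' -; python3 -m crank '0 0 0 0 0 0;0 0 0 0 0 0;0 0 0 0 0 0;0 0 0 0 0 0;0 0 0 0 0 0' 0.5; python3 -m crank '-0.04 0 0 0 0 0;-0.1 0 0 0 0 0;-0.16 0 0 0 0 0;-0.22 0 0 0 0 0;-0.22 0 0 0 0 0' 
python3 - <<'E'
from h import *
s=manip.sense();print(s['q'],R.from_rotvec(s['tcp_rot']).as_matrix().round(3))
im=manip.get_image('scene');C=cam('scene')
o=[(circ(C,.4387,-.0272,.075,.078),(0,255,0)),(circ(C,.4387,-.0272,.135,.016),(255,0,0))]
cv2.imwrite('pics/s7.png',crop(im,165,130,120,110,5,o))
C=cam('wrist',s);im=manip.get_image('wrist')
o=[(circ(C,.4387,-.0272,.08,.078),(0,255,0)),(circ(C,.4387,-.0272,.135,.016),(255,0,0))]
cv2.imwrite('pics/w7.png',crop(im,0,0,512,384,1.5,o))
E
```

```text
clock: 6.7
ee_pos: [0.4359, -0.026, 0.1103]
tcp_rot: [2.101, 0.241, -2.099]
wrist_force: [-4.9, -0.1, 6.8]
width: 0.356
clock: 7.2
ee_pos: [0.4357, -0.0259, 0.1088]
tcp_rot: [2.1, 0.241, -2.1]
wrist_force: [-1.1, 0.3, 0.9]
width: 0.751
clock: 7.7
ee_pos: [0.4378, -0.0263, 0.2008]
tcp_rot: [2.107, 0.239, -2.091]
wrist_force: [0.1, 0.1, 0.7]
width: 0.75
[-1.89336355e-01 -1.62742906e-01  1.67252182e+00 -9.41395905e-05
  1.62371446e+00  1.15260676e+00] [[ 0.008  0.227 -0.974]
 [-0.002 -0.974 -0.227]
 [-1.     0.003 -0.007]]
```

View pics/s7.png

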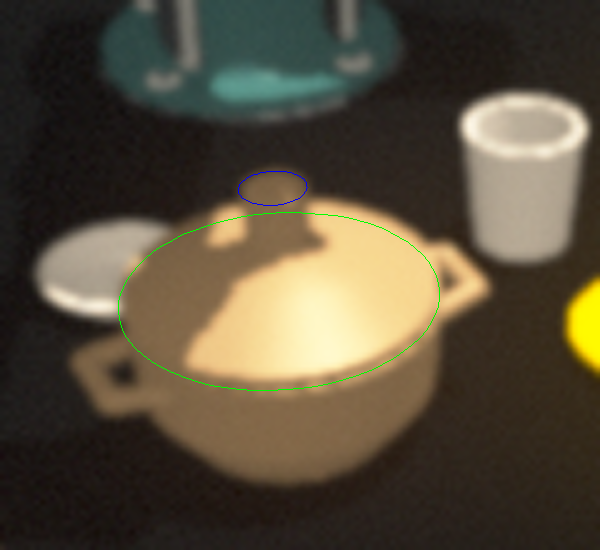

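View pics/w7.png

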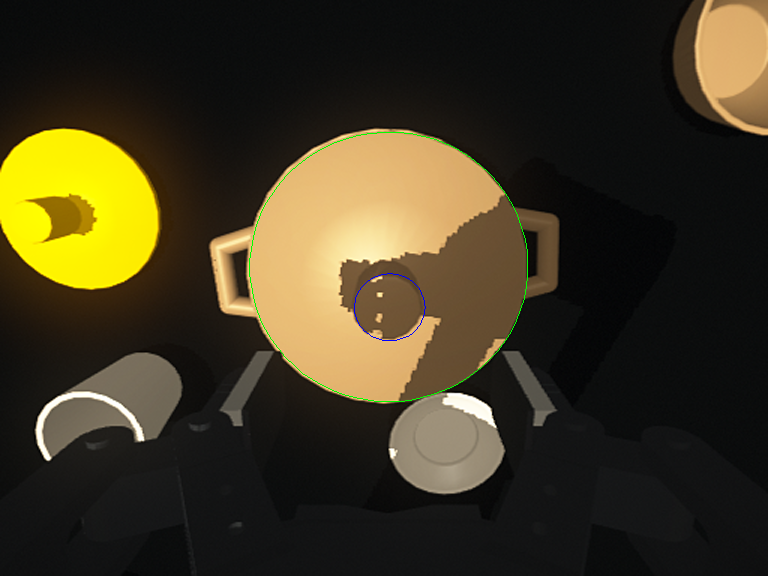

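Lid seated, concentric and level. Now the small lid at about (0.379, 0.337).

```bash
python3 - <<'E'
from h import *
s=manip.sense();print(delta(s,[.379,.337,.12]))
E
```

```text
[ 0.19202948 -0.91598632 -0.06723355]
```

```bash
python3 -m crank '0 -0.08 -0.006 0 0 0;0 -0.18 -0.013 0 0 0;0 -0.28 -0.02 0 0 0;0 -0.38 -0.027 0 0 0;0 -0.48 -0.034 0 0 0'; python3 -m crank '0 -0.1 -0.007 0 0 0;0.03 -0.2 -0.014 0 0 0;0.08 -0.3 -0.02 0 0 0;0.14 -0.4 -0.027 0 0 0;0.19 -0.438 -0.029 0 0 0'; python3 -m crank '0.01 0 0 0 0 0;0.01 0 0 0 0 0'
python3 - <<'E'
from h import *
s=manip.sense();print(s['clock'],s['ee_pos'],s['q'])
im=manip.get_image('wrist');C=cam('wrist',s);p=(.379,.337)
G=(0,255,0);B=(255,0,0)
o=[(circ(C,*p,.016,.054),G),(circ(C,*p,.060,.013),B)]
cv2.imwrite('pics/w8.png',crop(im,130,70,260,200,3,o))
print(delta(s,[.379,.337,.034]))
E
```

```text
clock: 8.3
ee_pos: [0.404, 0.1654, 0.1949]
tcp_rot: [2.097, 0.24, -2.103]
wrist_force: [0.5, -0.0, -0.3]
width: 0.752
clock: 8.8
ee_pos: [0.3746, 0.3396, 0.1175]
tcp_rot: [2.094, 0.244, -2.102]
wrist_force: [0.3, -0.2, 0.5]
width: 0.751
clock: 9.0
ee_pos: [0.3757, 0.3363, 0.1145]
tcp_rot: [2.094, 0.238, -2.103]
wrist_force: [1.1, -0.9, 0.6]
width: 0.75
9.0 [0.37565838 0.33633197 0.11453037] [ 6.18228249e-01  4.29436694e-02  1.65209427e+00 -7.73764696e-04
  1.45173460e+00  1.95963665e+00]
[ 0.20128557 -0.00026432 -0.00942124]
```

View pics/w8.png

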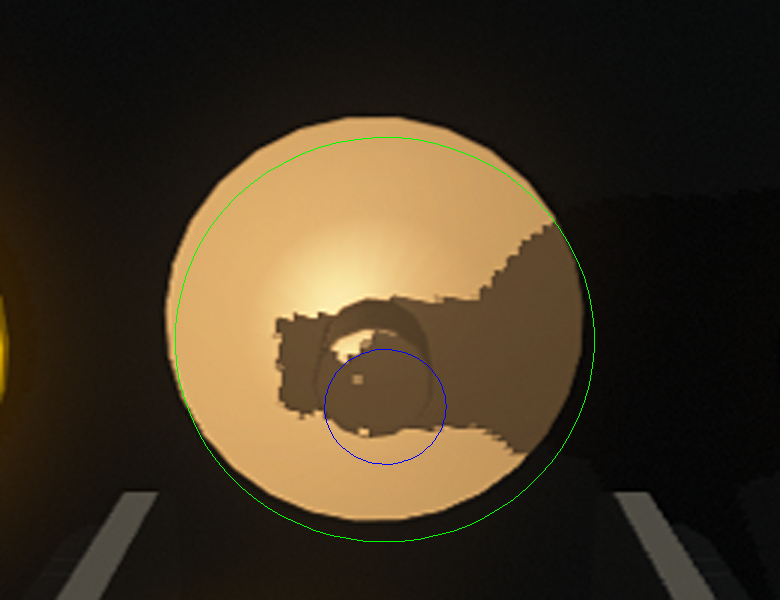

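```bash
python3 -m crank '0.06 -0.004 -0.014 0 0 0;0.12 -0.004 -0.014 0 0 0;0.16 -0.004 -0.014 0 0 0;0.185 -0.004 -0.014 0 0 0;0.185 -0.004 -0.014 0 0 0'; python3 -m crank '0.008 0 0 0 0 0;0.008 0 0 0 0 0'
```

```text
clock: 9.55
ee_pos: [0.382, 0.3391, 0.0424]
tcp_rot: [2.1, 0.239, -2.102]
wrist_force: [0.2, -0.1, -0.1]
width: 0.75
clock: 9.75
ee_pos: [0.3827, 0.3404, 0.0407]
tcp_rot: [2.103, 0.242, -2.099]
wrist_force: [0.4, 0.4, 0.2]
width: 0.753
```

```bash
python3 -m crank '0.005 0 0 0 0 0;0.008 0 0 0 0 0;0.008 0 0 0 0 0'; python3 -m crank '0 0 0 0 0 0;0 0 0 0 0 0;0 0 0 0 0 0;0 0 0 0 0 0;0 0 0 0 0 0' -1; python3 -m crank '0 0 0 0 0 0;0 0 0 0 0 0' -1;
```

```text
clock: 10.05
ee_pos: [0.3819, 0.3403, 0.0365]
tcp_rot: [2.1, 0.241, -2.1]
wrist_force: [0.1, -0.7, 0.5]
width: 0.75
clock: 10.55
ee_pos: [0.3822, 0.3405, 0.0368]
tcp_rot: [2.101, 0.242, -2.1]
wrist_force: [-0.1, 0.8, 2.2]
width: 0.282
clock: 10.75
ee_pos: [0.3822, 0.3405, 0.0367]
tcp_rot: [2.101, 0.242, -2.1]
wrist_force: [0.3, 1.1, 1.9]
width: 0.283
```

```bash
python3 -m crank '-0.02 0 0 0 0 0;-0.07 0 0 0 0 0;-0.15 0 0 0 0 0;-0.24 0 0 0 0 0;-0.33 0 0 0 0 0'; python3 -m crank '-0.06 0 0 0 0 0;-0.07 0 0 0 0 0;-0.07 0 0 0 0 0'
python3 - <<'E'
from h import *
s=manip.sense();print(s['clock'],s['ee_pos'],s['wrist_force'],s['moment'])
im=manip.get_image('wrist');C=cam('wrist',s)
t=s['ee_pos'];Rt=R.from_rotvec(s['tcp_rot']).as_matrix();o=[];z=t[2]-.0367
for dz,c in((0,(0,255,0)),(-.003,(255,0,0))):
  p=t+Rt[:,2]*dz
  o+=[(circ(C,p[0],p[1],z+.016,.054),c),(circ(C,p[0],p[1],z+.06,.013),c)]
cv2.imwrite('pics/w9.png',crop(im,110,60,300,290,2,o))
print(delta(s,[.6084,-.2085,.19]))
E
```

```text
clock: 11.25
ee_pos: [0.3814, 0.3397, 0.1692]
tcp_rot: [2.098, 0.24, -2.102]
wrist_force: [0.3, -0.3, -1.4]
width: 0.28
clock: 11.55
ee_pos: [0.382, 0.3403, 0.1966]
tcp_rot: [2.101, 0.241, -2.1]
wrist_force: [0.8, -0.1, -1.6]
width: 0.283
11.55 [0.38199008 0.34025634 0.19664628] [ 0.76551296 -0.09997888 -1.57125681] [-0.04245781 -0.01050649  0.01151   ]
[ 0.01663059  1.46451402 -0.24013902]
```

View pics/w9.png

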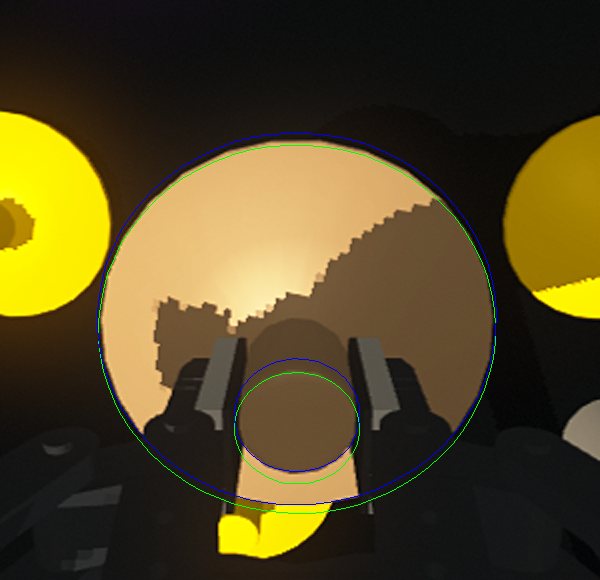

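```bash
python3 -m crank '0 0.03 0.001 0 0 0;0 0.1 0.003 0 0 0;0 0.19 0.006 0 0 0;0 0.29 0.01 0 0 0;0 0.39 0.014 0 0 0'; python3 -m crank '0 0.1 0.003 0 0 0;0 0.2 0.007 0 0 0;0 0.3 0.01 0 0 0;0 0.4 0.014 0 0 0;0 0.5 0.017 0 0 0';python3 -m crank '0 0.1 0.003 0 0 0;0 0.2 0.007 0 0 0;0 0.3 0.01 0 0 0;0 0.4 0.014 0 0 0;0 0.47 0.017 0 0 0';python3 -m crank '0 0.035 0 0 0 0;0 0.038 0 0 0 0;0 0.038 0 0 0 0'
python3 - <<'E'
from h import *
s=manip.sense();print(s['clock'],s['ee_pos'],s['q'])
im=manip.get_image('wrist');C=cam('wrist',s)
o=[(circ(C,.6084,-.2085,.06,.052),(0,255,0))]
cv2.imwrite('pics/w10.png',crop(im,0,0,512,384,1.5,o))
E
```

```text
clock: 12.1
ee_pos: [0.4109, 0.1847, 0.1943]
tcp_rot: [2.095, 0.24, -2.103]
wrist_force: [0.4, -0.3, -1.3]
width: 0.28
clock: 12.6
ee_pos: [0.4492, -0.0114, 0.1945]
tcp_rot: [2.097, 0.241, -2.105]
wrist_force: [0.7, -0.2, -2.1]
width: 0.281
clock: 13.1
ee_pos: [0.4851, -0.1966, 0.1941]
tcp_rot: [2.098, 0.24, -2.106]
wrist_force: [0.1, 0.5, -1.0]
width: 0.281
clock: 13.4
ee_pos: [0.4895, -0.2079, 0.1956]
tcp_rot: [2.099, 0.244, -2.103]
wrist_force: [-0.5, 0.3, -1.0]
width: 0.282
13.4 [ 0.48947649 -0.20787558  0.19556194] [-5.08631249e-01  5.81606277e-02  1.47233209e+00  6.32804586e-04
  1.61357746e+00  8.33303621e-01]
```

View pics/w10.png

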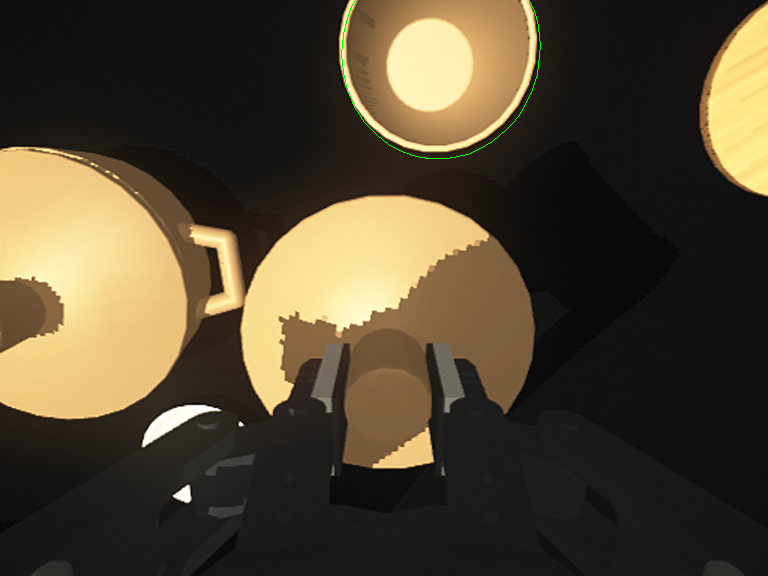

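Bowl rim in the wrist view lies ≈3 mm farther out than the top estimate, same as the lid's offset. Move over and down partway.

```bash
python3 -m crank '0 0.012 -0.06 0 0 0;0 0.03 -0.13 0 0 0;0 0.047 -0.21 0 0 0;0 0.062 -0.27 0 0 0;0 0.067 -0.29 0 0 0'; python3 -m crank '0.05 0 0 0 0 0;0.12 0 0 0 0 0;0.18 0 0 0 0 0;0.2 0 0 0 0 0;0.2 0 0 0 0 0'
python3 - <<'E'
from h import *
s=manip.sense();print(s['clock'],s['ee_pos'])
im=manip.get_image('scene');C=cam('scene');p=(.610,-.2075);G=(0,255,0)
o=[(circ(C,*p,.06,.052),G),(circ(C,*p,s['ee_pos'][2]-.0367+.013,.054),(255,0,0))]
cv2.imwrite('pics/s11.png',crop(im,95,190,90,100,6,o))
E
```

```text
clock: 13.95
ee_pos: [0.6108, -0.2062, 0.196]
tcp_rot: [2.099, 0.246, -2.099]
wrist_force: [-1.0, 0.1, -0.6]
width: 0.276
clock: 14.45
ee_pos: [0.6078, -0.2073, 0.115]
tcp_rot: [2.097, 0.244, -2.104]
wrist_force: [-0.6, 0.4, -1.5]
width: 0.282
14.45 [ 0.60775712 -0.20729367  0.11498989]
```

View pics/s11.png

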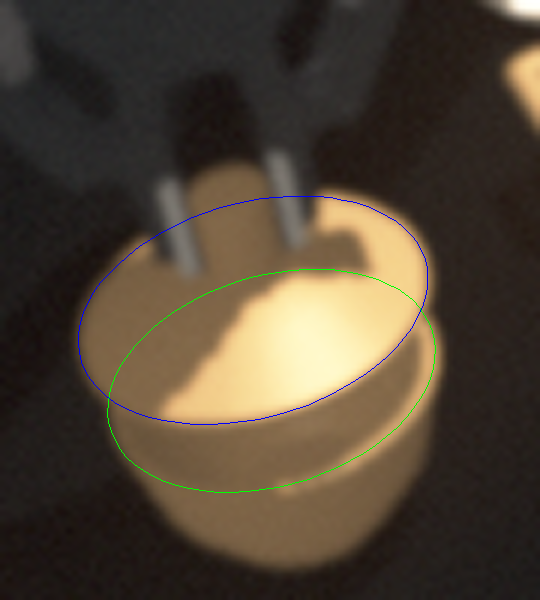

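Both ellipses agree; lower.

```bash
python3 -m crank '0.02 0 0 0 0 0;0.04 0 0 0 0 0;0.052 0 0 0 0 0;0.056 0 0 0 0 0;0.056 0 0 0 0 0'; python3 -m crank '0.004 0 0 0 0 0;0.008 0 0 0 0 0;0.008 0 0 0 0 0'
```

```text
clock: 15.0
ee_pos: [0.6089, -0.2085, 0.0936]
tcp_rot: [2.1, 0.242, -2.101]
wrist_force: [0.4, 0.5, -1.6]
width: 0.282
clock: 15.3
ee_pos: [0.6091, -0.2085, 0.0908]
tcp_rot: [2.1, 0.241, -2.1]
wrist_force: [1.0, 0.1, -0.2]
width: 0.283
```

```bash
python3 -m crank '0.003 0 0 0 0 0;0.005 0 0 0 0 0;0.005 0 0 0 0 0'
```

```text
clock: 15.6
ee_pos: [0.6091, -0.2085, 0.0888]
tcp_rot: [2.1, 0.241, -2.1]
wrist_force: [0.1, -0.6, -1.2]
width: 0.281
```

```bash
python3 -m crank '0.003 0 0 0 0 0;0.003 0 0 0 0 0;0.003 0 0 0 0 0';python3 -m crank '0.003 0 0 0 0 0;0.003 0 0 0 0 0;0.003 0 0 0 0 0'
```

```text
clock: 15.9
ee_pos: [0.6093, -0.2085, 0.0878]
tcp_rot: [2.1, 0.241, -2.1]
wrist_force: [0.9, -1.0, -1.3]
width: 0.282
clock: 16.2
ee_pos: [0.6094, -0.2086, 0.0878]
tcp_rot: [2.101, 0.241, -2.099]
wrist_force: [-1.0, 1.9, 5.8]
width: 0.28
```

Contact exactly at the expected seated height (0.0878). Release, retreat and check.

```bash
python3 -m crank '-0.002 0 0 0 0 0;-0.002 0 0 0 0 0'; python3 -m crank '0 0 0 0 0 0;0 0 0 0 0 0;0 0 0 0 0 0;0 0 0 0 0 0;0 0 0 0 0 0' 0.5; python3 -m crank '-0.04 0 0 0 0 0;-0.1 0 0 0 0 0;-0.16 0 0 0 0 0;-0.22 0 0 0 0 0;-0.28 0 0 0 0 0'; python3 -m crank '-0.02 0.08 0.09 0 0 0;-0.02 0.16 0.18 0 0 0;-0.02 0.24 0.26 0 0 0;-0.02 0.32 0.34 0 0 0;-0.02 0.4 0.42 0 0 0';  python3 -m crank '0 0.08 0.09 0 0 0;0 0.16 0.18 0 0 0;0 0.16 0.18 0 0 0;0 0.16 0.18 0 0 0'
python3 - <<'E'
from h import *
s=manip.sense();print(s['clock'],s['ee_pos'],s['qvel'].round(3))
im=manip.get_image('scene');C=cam('scene');G=(0,255,0);B=(255,0,0)
a=(.610,-.2075);b=(.4387,-.0272)
o=lambda C:[(circ(C,*a,.06,.052),G),(circ(C,*a,.111,.013),B),(circ(C,*b,.075,.078),G),(circ(C,*b,.135,.016),B)]
cv2.imwrite('pics/s12.png',crop(im,95,140,190,140,4,o(C)))
im=manip.get_image('top');C=cam('top')
cv2.imwrite('pics/t12.png',crop(im,240,110,180,130,4.4,o(C)))
E
```

```text
clock: 16.4
ee_pos: [0.6093, -0.2086, 0.0878]
tcp_rot: [2.101, 0.241, -2.099]
wrist_force: [-1.4, 0.0, 4.3]
width: 0.282
clock: 16.9
ee_pos: [0.6091, -0.2085, 0.087]
tcp_rot: [2.1, 0.241, -2.101]
wrist_force: [1.0, -0.1, 0.1]
width: 0.748
clock: 17.4
ee_pos: [0.6093, -0.2085, 0.202]
tcp_rot: [2.102, 0.24, -2.098]
wrist_force: [0.7, -0.4, 0.7]
width: 0.745
clock: 17.9
ee_pos: [0.4809, -0.4039, 0.2092]
tcp_rot: [2.101, 0.239, -2.098]
wrist_force: [0.5, -0.8, -0.6]
width: 0.75
clock: 18.3
ee_pos: [0.4254, -0.4822, 0.2084]
tcp_rot: [2.102, 0.238, -2.1]
wrist_force: [1.3, 1.1, -0.2]
width: 0.75
18.3 [ 0.42543994 -0.48217254  0.20842632] [ 0.048 -0.009  0.012  0.009 -0.003  0.001]
```

View pics/s12.png

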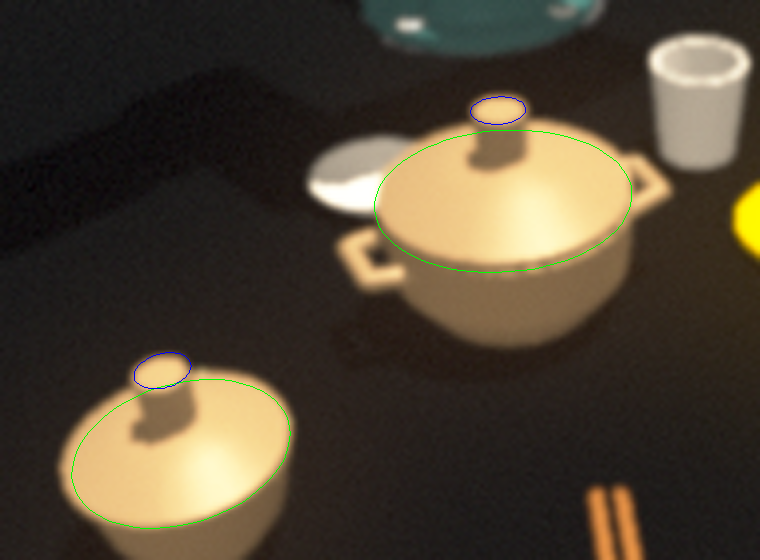

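View pics/t12.png

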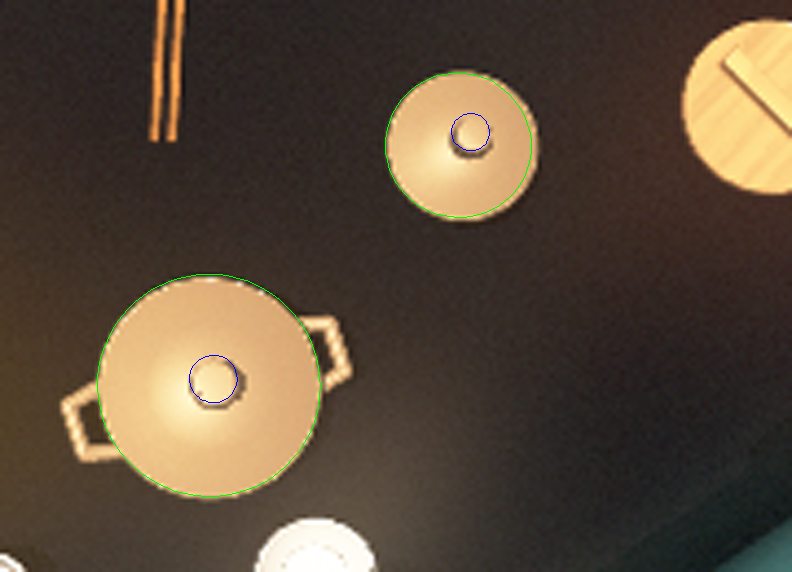

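```bash
python3 -m crank '0 0 0 0 0 0;0 0 0 0 0 0;0 0 0 0 0 0'; python3 -c "
from workcell import manip
print(manip.sign_off())"
```

```text
clock: 18.7
ee_pos: [0.427, -0.4802, 0.2075]
tcp_rot: [2.099, 0.243, -2.099]
wrist_force: [0.1, -0.8, 0.4]
width: 0.747
the job is handed in; nothing more can be done
None
```

I put the large lid on the donabe and the small beige lid on the smaller bowl. The job was handed in at about 18.7 s, with the arm clear of everything. No verdict was reported.

- **Seating:** each lid met the rim at the height I expected for a seated lid: TCP 0.110 m for the donabe and 0.088 m for the bowl. I let go only after contact. The contact force read under 10 N.
- **Last pictures:** the final top and scene pictures show both lids level. On the bowl the lid is about 2 mm off centre; on the donabe no offset is visible. The pot and the bowl show no visible shift.
- **What disagreed:** before each grasp the wrist camera put the lid 3–5 mm away from where the top camera did. I used a position between the two for the grasps and the wrist view for placing the small lid. When the large lid first touched, the load was on the robot's side of the rim only. It settled level after release.

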